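Shut the sink's square valve with its hex key and put the key away

TASK

Shut the water at the square-flanged brass valve: turn the T-handled hex key that stands in its recessed socket a quarter turn clockwise (seen from above), to the stop. Then pull the key out and put it in the aluminium tray. Leave the round-flanged valve as it is.

Things in the scene. Friction and masses are not known exactly. Their poses are not given: they have to be found in the camera images.
- key_mid (a point): Centre (half-way up, on the shank axis) of the loose steel T-handled hex key, 66 mm tall, about 250 g, standing upright in the square-flanged valve's socket. z: up to the handle. The bar runs along x: 90 long (x), 14 wide (y), 16 mm high, its centre 25 mm above this point. Hex shank 20 mm across flats, foot 33 mm below this point; its lowest 21 mm sit in the socket with 4 degrees of play.
- square_spindle (a joint): Turn (rad) of the hex socket of the brass valve with the 84 mm square flange, collar 58 mm across and 43 mm high, pipe stubs 34 mm high reaching 88 mm either way. 0: open, as at the start, key bar in line with the pipe; grows clockwise from above to a rigid stop at 1.57: shut, bar across the pipe. Light friction (0.12 N m); stays where left.
- tray_in (a point): Centre of the inner floor, 3 mm above the tiles, of the open loose aluminium tray lying flat, 200 mm (its x) by 140 mm (its y) and 22 mm high outside, walls 3 mm thick, about 400 g, empty.
- round_spindle (a joint): Turn (rad) of the look-alike brass valve with a round flange (84 mm across) and a T-bar fixed to it, about 87 mm high; 0 at the start, grows clockwise; to be left alone.
Mind the look-alikes: they are no part of the job. Of the things shaped like the part that bears key_mid, the bare steel one is meant.

How it is judged (in metres and radians):
On the way:
1. the square-flanged valve has been turned about a quarter turn clockwise (value of joint square_spindle above 1.2 rad), for 0.2 s.
At the end, for the whole second after the job is handed in: The square-flanged valve is turned at least 1.2 rad (69 degrees) clockwise, the round-flanged valve less than 0.2 rad, and the key rests in the tray, standing or lying, its centre between the tray's walls and less than 50 mm above its floor (value of joint square_spindle above 1.2 rad and value of joint round_spindle below 0.2 rad and x of key_mid in the frame of tray_in between -0.097 and 0.097 m and y of key_mid in the frame of tray_in between -0.067 and 0.067 m and z of key_mid in the frame of tray_in between 0 and 0.05 m); the robot touches nothing.
It fails at once if the round-flanged valve is turned by more than 0.2 rad (value of joint round_spindle above 0.2 rad).
It also fails if it takes over 40 s, if anything falls off the work surface, if the arm or the gripper's body presses on something with over 40 N, if the wrist force passes 120 N, or if a joint passes its speed limit or range.

ROBOT

A 6-joint arm with a two-finger parallel gripper is mounted at the origin on the work surface. World frame = base frame: x ahead of the robot, y to its left, z up, the work surface at z = 0. Lengths are in mm, angles in degrees, forces in N, time in s.
With the tool pointing down it reaches from about 300 to 850 mm from the base axis. Payload 4.2 kg.
Tool frame: the origin (TCP) lies between the finger pads; the fingertips stand 19 mm ahead of it and the grasp point (between the pads) is the TCP (env.tips_ahead is the distance from the TCP to the fingertips, in mm); z points along the fingers, y is the direction in which the jaws open and shut (so a half turn about z gives the same grasp; the last joint's range is limited). The gripper opens to 91 mm and grips with 3 to 60 N. Pads are 32 mm wide; open, the fingers measure 118 mm over their backs; the gripper's body (76 mm by 178 mm) begins 60 mm behind the grasp point.
Start: joints at [-74.828, 18.312, 89.639, -0, 72.044, -1.146], TCP at [161.558, -551.852, 232.976] pointing down, gripper open.
Joint ranges: [-177.97, 177.97], [-48.28, 115.42], [12.27, 149.76], [-77.06, 257.06], [2.81, 150.46], [-146.56, 146.56]. Speed limits (degrees/s): [147.25, 147.25, 180, 180, 180, 180].

INTERFACE

Orientations are given as [roll, pitch, yaw] about the fixed x, y, z axes, in that order (R = Rz(yaw) Ry(pitch) Rx(roll)).
In Python, from workcell import telemetry, viewer, job_done, env gives the robot as it stands. The module is installed in compiled form; this text tells all that it offers.
- The arm moves only by the shell command python3 -m jog 'ROWS' [FORCE]. ROWS is JSON, a list of rows, each a list of 3 entries, a list of its own where there are three numbers: the shift along the tool's x, y, z in cm, then the turn about the tool's z in degrees, then the opening, from 0 (shut) to 1 (fully open). A call has 1 to 10 rows; each row shifts and turns the pose as measured when the row begins, along the tool's axes as they then stand; what a row does not reach is not made up. A row lasts 1/8 s, in which the tool goes at most 62.5 mm and 10.7 degrees, less where a joint would pass 70% of its speed; a pose out of reach is approached as far as the arm can. A call is refused whole if a number of a shift passes 6.25 or a number of a turn 10.7, either way. A call with a gripper value outside its range is refused whole. The fingers move at their own pace and stop on an object; FORCE is the grip in N (left out, the last holds). Time passes only in rows, so rows that do not move let the fingers close. It gives the time, the measured TCP pose, the force and the opening at its end, in the units of the state.
- telemetry.state(): the state, without advancing time (a new reading comes with each control period).
- viewer.grab_frame(name): name is "scene" or "top" or "wrist"; returns a dict with "color" (400x640x3 uint8, red, green, blue), "K" (3x3 intrinsics, pixels), "rvec" (rotation vector, rad) and "tvec" (3), from world to camera coordinates, as OpenCV has them. Camera axes: x right, y down, z forward; pixel columns grow to the right and rows downward; lengths in mm; the calibration is good to about 2 mm. A picture is of the moment at which its call begins. There is no depth.
- job_done(): hands the job in, once; it reports no verdict.
The state is a dict: "time_s": time; "qpos": joint angles; "qvel": joint speeds; "effort": joint torques, N m; "ee_pos": TCP position; "ee_rot": TCP orientation; "force": force on the tool from outside, world axes, zero at the start; "torque": the same for the moment, N m; "gripper_width": finger opening in mm.
Only numpy, scipy, OpenCV 4.12 (cv2) and the standard library are available. Lean on these libraries where they do the work, as an engineer would, in place of code of your own. Each camera call takes 0.05 s, during which the arm holds its last target. There are 200 camera calls.

## Working session

There is one attempt and no reset: what is moved stays moved. The work goes in short steps, Python scripts to look and compute and a shell command to move; the robot and the scene stay as the last step left them, time stands still between calls to the robot, and variables do not carry over. Pictures are saved under pics/ and viewed, about 8 in all and at most 12, crops included, and the job is handed in when it is done.

```bash
mkdir -p pics
python3 - <<'E'
from workcell import telemetry, viewer, env
import cv2, numpy as np
for n in ("scene","top"):
    f=viewer.grab_frame(n); cv2.imwrite(f"pics/{n}0.png",f["color"][:,:,::-1])
    R=cv2.Rodrigues(np.array(f["rvec"]))[0]; print(n,np.array(f["K"]).tolist(),(-R.T@np.array(f["tvec"]).ravel()).round(1),R.round(3).tolist())
print(telemetry.state())
E
```

```text
scene [[509.162149886084, 0.0, 320.9706584728638], [0.0, 509.162149886084, 199.33260561419053], [0.0, 0.0, 1.0]] [ 999.1 -480.8  976.8] [[0.805, 0.594, -0.006], [0.477, -0.653, -0.588], [-0.353, 0.47, -0.809]]
top [[389.57630925463525, 0.0, 317.52170114508266], [0.0, 389.57630925463525, 199.31342722617657], [0.0, 0.0, 1.0]] [ 375.8   58.8 1078.4] [[0.001, -1.0, 0.005], [-0.977, -0.002, -0.215], [0.215, -0.005, -0.977]]
{'time_s': 0.1, 'qpos': array([-7.48298314e+01,  1.83468526e+01,  8.96991207e+01, -1.43815043e-03,
        7.20434898e+01, -1.14527407e+00]), 'qvel': array([-0.00318732, -0.08356881, -0.15031681,  0.00705934,  0.11363921,
       -0.02036436]), 'effort': array([ 6.36234131e-05, -4.13333631e+01, -2.32508790e+01,  7.28529179e-02,
        4.21567995e-02, -4.51069855e-05]), 'ee_pos': array([ 161.42214543, -551.44035895,  232.21761208]), 'ee_rot': array([-1.79910527e+02, -4.21010114e-04,  1.63158868e+01]), 'force': array([0.57441849, 0.00562753, 0.3855648 ]), 'torque': array([2.71799623e-02, 2.23107077e-02, 7.51713024e-05]), 'gripper_width': 91.02083735476633}
```

View pics/top0.png

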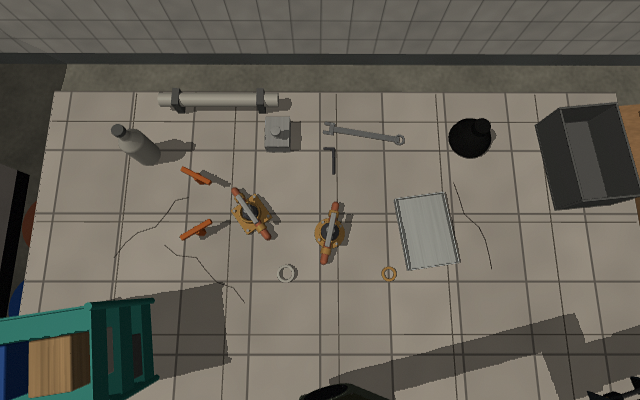

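View pics/scene0.png

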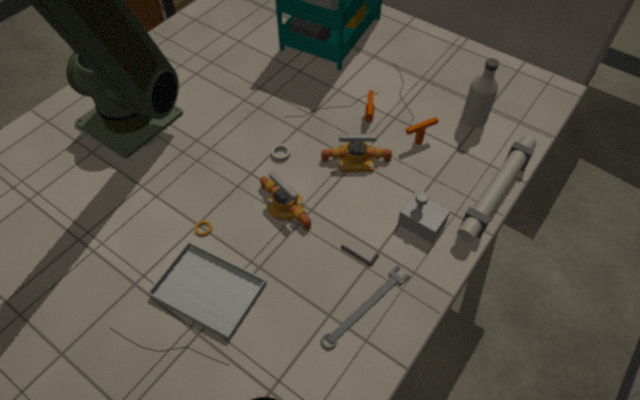

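The candidates are valve A, top (250,213) / scene (357,155), and valve B, top (330,233) / scene (284,200). Each has a steel T-bar in line with its pipe. The two orange T-keys at top (196,176) and (197,230) are decoys, and the tray is at top (427,231). I'll crop both valves to tell them apart.

```bash
cat > h.py <<'E'
import cv2, numpy as np
from workcell import viewer
def ray(f,u,v):
    R=cv2.Rodrigues(np.array(f["rvec"]))[0]; c=-R.T@np.array(f["tvec"],float).ravel()
    return c,R.T@np.linalg.inv(np.array(f["K"]))@np.array([u,v,1.])
def onplane(f,u,v,z):
    c,d=ray(f,u,v); return c+d*(z-c[2])/d[2]
def proj(f,p): return cv2.projectPoints(np.array(p,float).reshape(-1,3),np.array(f["rvec"],float),np.array(f["tvec"],float),np.array(f["K"],float),None)[0].reshape(-1,2)
E
python3 - <<'E'
import cv2,numpy as np
t=cv2.imread("pics/top0.png");s=cv2.imread("pics/scene0.png")
a=cv2.resize(t[175:275,220:360],(800,571)[:2],interpolation=cv2.INTER_CUBIC)[:,:]
b=cv2.resize(s[125:235,250:400],(780,572),interpolation=cv2.INTER_CUBIC)
cv2.imwrite("pics/c1.png",cv2.convertScaleAbs(a,alpha=1.4));cv2.imwrite("pics/c2.png",cv2.convertScaleAbs(b,alpha=1.4))
E
```

```text
(no output)
```

View pics/c1.png

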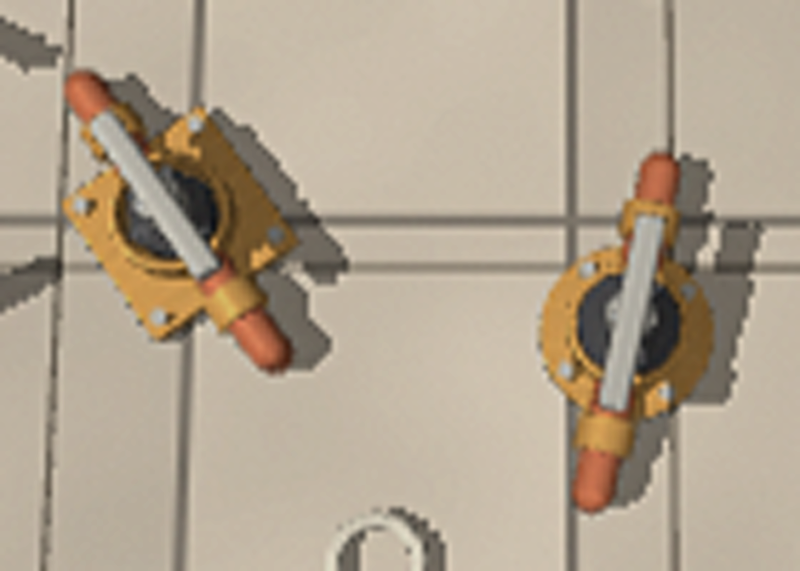

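View pics/c2.png

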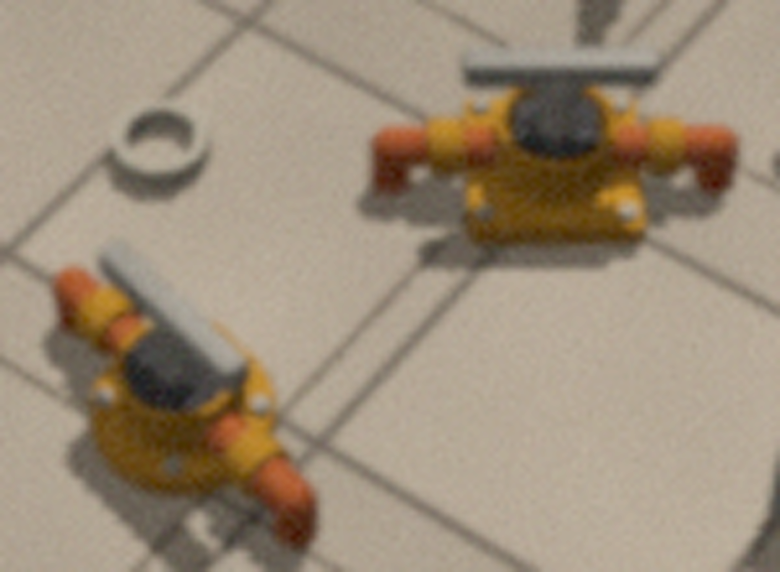

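The left valve A at top (250,213) has the square flange and is the target. The right one at (330,233) has a round flange, so I leave it alone. Next I measure the bar at z=88 and the tray rim at z=22.

Run:
```python
from h import *
f=viewer.grab_frame("top");s=viewer.grab_frame("scene")
def bar(im,x0,x1,y0,y1):
    h=cv2.cvtColor(im,cv2.COLOR_RGB2HSV)[y0:y1,x0:x1]
    m=((h[...,1]<38)&(h[...,2]>110)).astype(np.uint8)
    return m
# bars: low saturation vs. beige
c=f["color"]; 
for p in [(247,208),(330,230),(420,230),(300,240)]: print(p,c[p[1],p[0]],cv2.cvtColor(c[p[1]:p[1]+1,p[0]:p[0]+1],cv2.COLOR_RGB2HSV)[0,0])
for nm,e in dict(A=[(238.0,195.5),(256.75,222.2)],B=[(333.75,213.2),(327.5,245.9)]).items():
    P=[onplane(f,*q,88) for q in e]; d=P[0]-P[1]
    print(nm,((P[0]+P[1])/2).round(1),"len",np.linalg.norm(d).round(1),"ang",np.degrees(np.arctan2(d[1],d[0])).round(1))
# scene A
P=[onplane(s,250+x/5.2,125+y/5.2,88) for x,y in((463,57),(660,57))]
d=P[0]-P[1];print("A scene",((P[0]+P[1])/2).round(1),np.linalg.norm(d).round(1),np.degrees(np.arctan2(d[1],d[0])))
h=cv2.cvtColor(c,cv2.COLOR_RGB2HSV)
m=((h[...,0]>60)&(h[...,0]<130)|(h[...,1]<20))&(h[...,2]>60)
m=m.astype(np.uint8);m[:, :380]=0;m[:,480:]=0;m[:180]=0;m[285:]=0
cn=max(cv2.findContours(m,0,1)[0],key=cv2.contourArea)
b=cv2.boxPoints(cv2.minAreaRect(cn));print("tray px",b.tolist())
for z in(22,):
    P=np.array([onplane(f,*q,z) for q in b]);print(P.round(1).tolist(),P.mean(0).round(1),[np.linalg.norm(P[i]-P[i-1]).round(1) for i in range(4)])
```

```text
(247, 208) [126 124 117] [ 23  18 126]
(330, 230) [124 121 115] [ 20  19 124]
(420, 230) [141 140 133] [ 26  14 141]
(300, 240) [146 137 123] [ 18  40 146]
A [568.3 235.4  88. ] len 86.9 ang 36.1
B [514.8  20.1  88. ] len 85.9 ang -11.1
A scene [571.8 237.5  88. ] 89.8 -143.88615562474791
tray px [[393.03887939453125, 198.75851440429688], [444.7593994140625, 188.85458374023438], [458.81744384765625, 262.26898193359375], [407.096923828125, 272.17291259765625]]
[[610.1, -156.5, 22.0], [638.8, -302.6, 22.0], [435.7, -326.3, 22.0], [409.4, -185.9, 22.0]] [ 523.5 -242.8   22. ] [np.float64(202.8), np.float64(148.8), np.float64(204.5), np.float64(142.8)]
```

```bash
python3 -m jog '[[[3.8,-4,0],0,1],[[3.8,-4,0],0,1],[[3.8,-4,0],0,1],[[3.8,-4,0],0,1],[[3.8,-4,0],0,1],[[3.8,-4,0],0,1],[[3.8,-4,0],0,1],[[3.8,-4,0],0,1],[[3.8,-4,0],0,1],[[3.8,-4,0],0,1]]' 20
```

```text
time_s: 1.45
ee_pos: [420.8, -49.9, 232.1]
ee_rot: [179.9, -0.2, 15.8]
force: [-0.3, -0.7, -0.3]
gripper_width: 90.8
```

```bash
python3 -m jog '[[[3.7,-4,0],0,1],[[3.7,-4,0],0,1],[[3.7,-4,0],0,1],[[3.7,-4,0],0,1],[[3.7,-4,0],0,1],[[3.7,-4,0],0,1],[[0,0,0],-10.7,1],[[0,0,0],-10.7,1],[[0,0,0],-10.7,1],[[0,0,0],-10.7,1]]' && python3 -m jog '[[[0,0,0],-10.7,1],[[0,0,0],-10.7,1],[[0,0,0],-10.7,1],[[0,0,0],-10.7,1],[[0,0,0],-10.7,1],[[0,0,0],-10.7,1],[[0,0,0],-10.7,1],[[0,0,0],-10.7,1],[[0,0,0],-10.7,1],[[0,0,0],-10.7,1]]'
```

```text
time_s: 2.7
ee_pos: [572.8, 257.4, 229.0]
ee_rot: [179.8, 0.1, 59.3]
force: [-0.1, -0.3, 0.2]
gripper_width: 91.6
time_s: 3.95
ee_pos: [571.3, 257.0, 225.5]
ee_rot: [-179.6, -0.2, 166.7]
force: [-0.6, -0.4, 1.0]
gripper_width: 91.3
```

```bash
python3 -m jog '[[[0,0,0],-10.7,1],[[0,0,0],-10.7,1],[[0,0,0],-10.7,1],[[0,0,0],-10.7,1],[[0,0,0],-6.8,1],[[1.3,-1.6,0],0,1],[[0,0,3],0,1],[[0,0,0],0,1]]'
python3 - <<'E'
from h import *
from workcell import telemetry
f=viewer.grab_frame("wrist");cv2.imwrite("pics/w1.png",f["color"][:,:,::-1])
print(telemetry.state()["qpos"].round(1),proj(f,[[570,236.5,88],[570+36.4,236.5+26.5,88],[570-36.4,236.5-26.5,88]]).round(1).tolist())
E
```

```text
time_s: 4.95
ee_pos: [569.1, 232.4, 193.3]
ee_rot: [-179.9, -0.6, -143.6]
force: [-0.1, -0.1, 0.6]
gripper_width: 91.1
[  21.3   23.6   87.1   -0.3   69.7 -105. ] [[324.8, 214.4], [324.4, 269.1], [325.3, 154.6]]
```

View pics/w1.png

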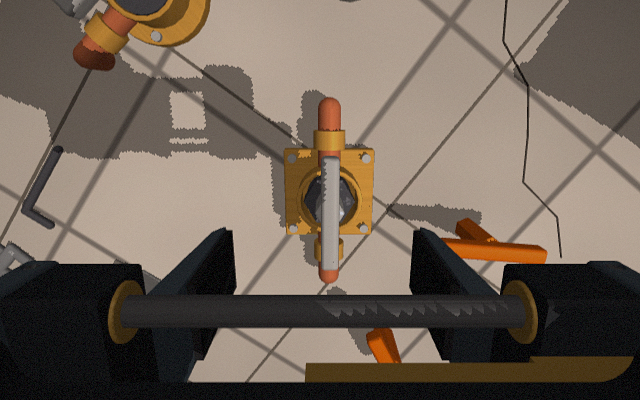

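The wrist view shows the steel bar of the square valve running from (330,157) to (329,270), parallel to the tool x axis. I'll cast those pixels onto z=88.

Run:
```python
from h import *
from workcell import telemetry
f=viewer.grab_frame("wrist");c=f["color"]
h=cv2.cvtColor(c,cv2.COLOR_RGB2HSV);m=((h[...,1]<35)&(h[...,2]>100)).astype(np.uint8)
w=np.zeros_like(m);w[150:285,315:345]=m[150:285,315:345]
cn=max(cv2.findContours(w,0,1)[0],key=cv2.contourArea);r=cv2.minAreaRect(cn);print(r)
b=cv2.boxPoints(r);P=np.array([onplane(f,*q,88) for q in b]);print(P.round(1).tolist())
print(P.mean(0),[np.linalg.norm(P[i]-P[i-1]).round(1) for i in range(4)])
E=[onplane(f,*q,88) for q in((330,157),(329,270))];d=E[0]-E[1];print(E,(E[0]+E[1])/2,np.degrees(np.arctan2(d[1],d[0])))
s=telemetry.state();p=s["ee_pos"];y=np.radians(s["ee_rot"][2]);t=P.mean(0)-p
print(p,s["ee_rot"],"tool dx,dy",t[0]*np.cos(y)+t[1]*np.sin(y),t[0]*np.sin(y)-t[1]*np.cos(y))
```

```text
((333.5, 210.5), (109.0, 21.0), 90.0)
[[537.3, 210.0, 88.0], [528.3, 222.2, 88.0], [596.9, 274.6, 88.0], [606.8, 261.3, 88.0]]
[567.33513826 242.04115501  88.        ] [np.float64(86.3), np.float64(15.2), np.float64(86.3), np.float64(16.6)]
[array([534.90444783, 214.51314738,  88.        ]), array([607.44706265, 267.71078841,  88.        ])] [571.17575524 241.11196789  88.        ] -143.74630427813995
[571.0359335  233.51297742 196.25678094] [-179.79213346   -0.28476756 -143.56737324] tool dx,dy -2.087193568673299 9.059211960223053
```

```bash
python3 -m jog '[[[-0.2,0.5,4],0,1],[[0,0,3.5],0,1],[[0,0,2],0,1],[[0,0,0.5],0,1],[[0,0,0],0,1],[[0,0,0],0,1]]'
python3 - <<'E'
from h import *
from workcell import telemetry
f=viewer.grab_frame("wrist");cv2.imwrite("pics/w2.png",f["color"][:,:,::-1])
s=telemetry.state();print(s["ee_pos"],s["ee_rot"]);p=s["ee_pos"].copy();p[2]=88;print(proj(f,[p]))
s=telemetry.state();print(s["ee_pos"],s["ee_rot"])
E
```

```text
time_s: 5.8
ee_pos: [576.1, 239.6, 103.4]
ee_rot: [-179.5, 0.7, -143.8]
force: [0.1, 0.2, 0.1]
gripper_width: 91.1
[576.1427152  239.61236804 103.47773403] [-179.49171275    0.72302883 -143.75250768]
[[320.26031542 261.69909098]]
[576.1427152  239.61236804 103.47773403] [-179.49171275    0.72302883 -143.75250768]
```

View pics/w2.png

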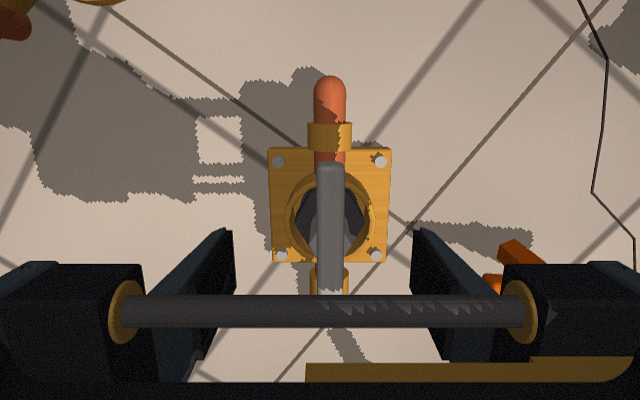

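Close up, the bar runs along column 330 while the tool centre is near 320, and the bar's far end is at row 163. So I shift about 4 mm in +y and 4 mm in +x, go down and look at the numbers.

```bash
python3 -m jog '[[[0.3,0.4,1.2],0,1],[[0,0,1],0,1],[[0,0,0],0,1],[[0,0,0],0,1]]'
python3 - <<'E'
from h import *
from workcell import telemetry
f=viewer.grab_frame("wrist");c=f["color"]
s=telemetry.state();print(s["ee_pos"],s["ee_rot"],s["qpos"].round(2));p=s["ee_pos"].copy();p[2]=88;print(proj(f,[p]))
g=cv2.cvtColor(c,cv2.COLOR_RGB2GRAY);h=cv2.cvtColor(c,cv2.COLOR_RGB2HSV)
for r in(190,215,270,285):
    x=np.where(h[r,290:370,1]<50)[0]+290;print(r,x.min() if len(x) else None,x.max() if len(x) else None,h[r,300:365:4,1])
print([int(v) for v in h[140:200:3,331,1]])
E
```

```text
time_s: 6.35
ee_pos: [571.5, 241.3, 80.6]
ee_rot: [-179.5, 0.8, -143.8]
force: [-0.4, 0.4, -0.3]
gripper_width: 90.9
[571.42501522 241.32186891  80.60169469] [-179.48426521    0.77168612 -143.75192247] [  21.99   29.15   95.86   -0.38   54.11 -104.03]
[[319.56266007 284.30436598]]
190 305 337 [187 178  20  24  28  25  20  23  21  21 173 171 171 171 179 189 182]
215 293 352 [  6  17  23  25  27  22  25  24  27  23  16  17  26  17 182 171 189]
270 299 369 [ 18  26  18  27  26  29  24  26  23  22  18  13 191 178 178 177 178]
285 290 369 [42 46 24 25 31 25 26 24 29 41 46 44 43 44 44 46 45]
[173, 175, 172, 180, 176, 178, 184, 179, 181, 166, 173, 174, 138, 21, 16, 19, 29, 25, 15, 20]
```

Centred within about 1 mm, and along the bar too. Closing now.

```bash
python3 -m jog '[[[0,0.1,0],0,0],[[0,0,0],0,0],[[0,0,0],0,0],[[0,0,0],0,0],[[0,0,0],0,0],[[0,0,0],0,0],[[0,0,0],0,0],[[0,0,0],0,0]]' 25
```

```text
time_s: 7.4
ee_pos: [571.5, 242.1, 81.3]
ee_rot: [-179.4, 0.9, -143.7]
force: [0.4, -0.0, -0.3]
gripper_width: 21.6
```

```bash
python3 -m jog '[[[0,0,0],0,0],[[0,0,0],0,0],[[0,0,0],0,0]]'
```

```text
time_s: 7.78
ee_pos: [571.5, 242.0, 81.3]
ee_rot: [-179.4, 0.9, -143.8]
force: [0.8, 0.4, -0.7]
gripper_width: 21.3
```

It stopped at 21.3 mm, which is the 20 mm shank under the bar, not the 14 mm bar. I reopen a little, raise about 11 mm and grip the bar itself.

```bash
python3 -m jog '[[[0,0,0],0,0.5],[[0,0,0],0,0.5],[[0,0,-1.1],0,0.5],[[0,0,0],0,0.5],[[0,0,0],0,0],[[0,0,0],0,0],[[0,0,0],0,0],[[0,0,0],0,0],[[0,0,0],0,0],[[0,0,0],0,0]]' 35
```

```text
time_s: 9.02
ee_pos: [572.0, 242.1, 94.5]
ee_rot: [-179.4, 1.0, -143.7]
force: [-0.1, 0.4, 0.8]
gripper_width: 13.6
```

```bash
python3 -m jog '[[[0,0,0],8,0],[[0,0,0],8,0],[[0,0,0],8,0],[[0,0,0],0,0]]'
```

```text
time_s: 9.52
ee_pos: [572.3, 240.9, 94.5]
ee_rot: [-179.7, 1.1, -168.3]
force: [0.9, -0.3, 1.7]
gripper_width: 13.9
```

```bash
python3 -m jog '[[[0,0,0],9,0],[[0,0,0],9,0],[[0,0,0],9,0],[[0,0,0],0,0]]' && python3 -m jog '[[[0,0,0],9,0],[[0,0,0],9,0],[[0,0,0],8,0],[[0,0,0],0,0]]'; python3 -c "
from workcell import telemetry as t
s=t.state();print(s['force'],s['torque'])"
```

```text
time_s: 10.02
ee_pos: [572.4, 239.8, 94.5]
ee_rot: [179.9, 1.2, 164.6]
force: [0.1, 0.0, 1.9]
gripper_width: 13.7
time_s: 10.52
ee_pos: [571.9, 238.8, 94.5]
ee_rot: [179.6, 1.1, 138.9]
force: [-0.8, -0.3, 1.6]
gripper_width: 13.7
[-0.76832462 -0.33198731  1.5709061 ] [-0.16479253 -0.12306525 -0.01520161]
```

```bash
python3 -m jog '[[[0,0,0],6,0],[[0,0,0],6,0],[[0,0,0],4,0],[[0,0,0],0,0]]'; python3 -c "
from workcell import telemetry as t
s=t.state();print(s['force'],s['torque'])"
```

```text
time_s: 11.02
ee_pos: [571.4, 238.3, 94.5]
ee_rot: [179.4, 0.9, 123.6]
force: [0.6, -1.2, 1.9]
gripper_width: 13.4
[ 0.58920555 -1.20223716  1.85310861] [-0.2657162  -0.05128187 -0.04961142]
```

```bash
python3 -m jog '[[[0,0,0],4,0],[[0,0,0],0,0]]'
python3 - <<'E'
from h import *
from workcell import telemetry as t
s=t.state();print(s['force'],s['torque'])
f=viewer.grab_frame("scene");cv2.imwrite("pics/s2.png",cv2.resize(f["color"][90:240,250:450,::-1],(800,600),interpolation=cv2.INTER_CUBIC))
E
```

```text
time_s: 11.28
ee_pos: [571.4, 238.3, 94.5]
ee_rot: [179.3, 0.9, 120.0]
force: [-0.7, -0.3, 2.8]
gripper_width: 13.7
[-0.68042654 -0.33960497  2.78331553] [-0.19418475 -0.08387735  0.10014897]
```

View pics/s2.png

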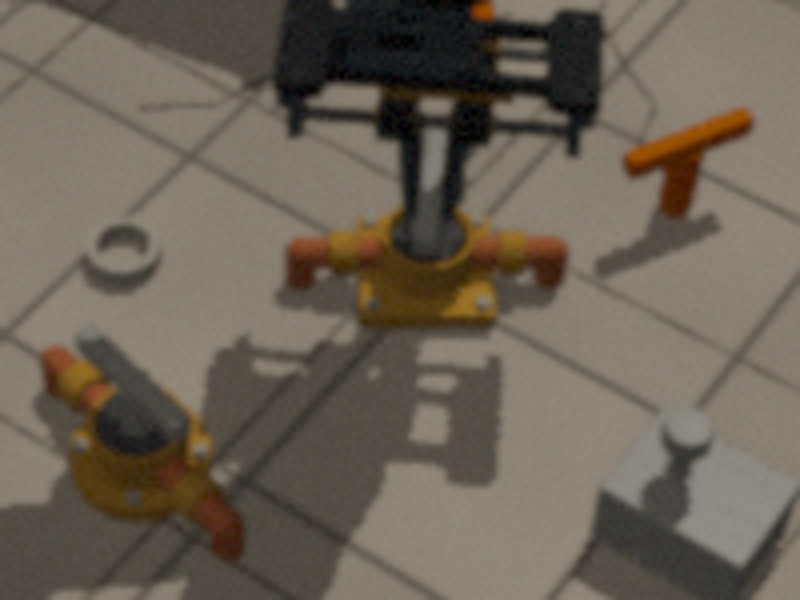

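The bar at crop (430,185) now stands across the pipe between the fingers, and the round valve is unchanged. I back off 3° for play and then lift.

```bash
python3 -m jog '[[[0,0,0],-3,0],[[0,0,-0.5],0,0],[[0,0,-1],0,0],[[0,0,-1.5],0,0],[[0,0,-2],0,0],[[0,0,0],0,0]]'
```

```text
time_s: 12.08
ee_pos: [569.6, 239.3, 146.2]
ee_rot: [179.5, 0.8, 123.3]
force: [-0.8, 0.2, -3.3]
gripper_width: 13.3
```

```bash
python3 -m jog '[[[0,0,-3],0,0],[[0,0,-2.5],0,0],[[-4.2,-3.4,0],0,0],[[-4.2,-3.4,0],0,0],[[-4.2,-3.4,0],0,0],[[-4.2,-3.4,0],0,0]]'
python3 - <<'E'
from h import *
f=viewer.grab_frame("top")
g=viewer.grab_frame("scene")
a=f["color"][170:290,215:375];b=g["color"][100:220,280:440]
cv2.imwrite("pics/s3.png",cv2.convertScaleAbs(cv2.resize(np.hstack([a,b])[:,:,::-1],(800,300),interpolation=cv2.INTER_CUBIC),alpha=1.4))
E
```

```text
time_s: 12.82
ee_pos: [543.7, 23.2, 201.2]
ee_rot: [179.9, 0.5, 123.7]
force: [0.3, -0.0, -2.5]
gripper_width: 13.7
```

View pics/s3.png

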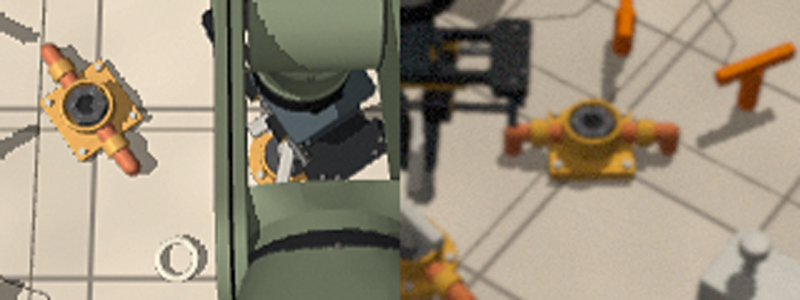

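The socket is empty at crop (88,103) and the key is held in the gripper. On to the tray.

```bash
python3 -m jog '[[[-4.2,-3.3,0],0,0],[[-4.2,-3.3,0],0,0],[[-4.2,-3.3,0],0,0],[[-4.2,-3.3,0],0,0],[[-4.2,-3.3,0],0,0],[[0,0,0],0,0]]'
```

```text
time_s: 13.68
ee_pos: [519.4, -249.9, 200.2]
ee_rot: [180.0, 0.1, 123.5]
force: [0.4, 0.8, -3.3]
gripper_width: 13.7
```

```bash
python3 -m jog '[[[0,0,4],0,0],[[0,0,4],0,0],[[0,0,2.5],0,0],[[0,0,0.8],0,0],[[0,0,0],0,0]]'
```

```text
time_s: 14.3
ee_pos: [520.5, -244.6, 84.1]
ee_rot: [179.9, -0.1, 123.5]
force: [0.4, 0.9, -2.5]
gripper_width: 13.9
```

```bash
python3 -m jog '[[[0,0,0.5],0,0],[[0,0,0],0,0]]'; python3 -m jog '[[[0,0,0.3],0,0],[[0,0,0],0,0]]'
```

```text
time_s: 14.55
ee_pos: [521.8, -244.5, 80.8]
ee_rot: [179.7, 0.1, 123.6]
force: [-0.8, -0.8, -4.0]
gripper_width: 13.6
time_s: 14.8
ee_pos: [522.4, -244.8, 78.7]
ee_rot: [179.7, 0.2, 123.5]
force: [0.2, 0.5, -3.0]
gripper_width: 13.9
```

```bash
python3 -m jog '[[[0,0,0.2],0,0],[[0,0,0],0,0]]'; python3 -m jog '[[[0,0,0.2],0,0],[[0,0,0],0,0]]'
```

```text
time_s: 15.05
ee_pos: [522.6, -245.1, 77.0]
ee_rot: [179.6, 0.2, 123.5]
force: [0.4, -0.3, -2.6]
gripper_width: 13.7
time_s: 15.3
ee_pos: [523.1, -245.3, 77.1]
ee_rot: [179.6, 0.3, 123.5]
force: [0.4, 0.2, -2.4]
gripper_width: 13.7
```

```bash
python3 -m jog '[[[0,0,0.3],0,0],[[0,0,0],0,0]]'; python3 -m jog '[[[0,0,0.2],0,0],[[0,0,0],0,0]]'
```

```text
time_s: 15.55
ee_pos: [523.7, -245.6, 77.1]
ee_rot: [179.5, 0.4, 123.5]
force: [1.0, 0.5, -3.7]
gripper_width: 14.1
time_s: 15.8
ee_pos: [524.1, -245.8, 76.8]
ee_rot: [179.5, 0.5, 123.5]
force: [-0.4, 0.5, -2.6]
gripper_width: 13.7
```

The foot is within a millimetre or two of the tray floor. Releasing, then retreating straight up.

```bash
python3 -m jog '[[[0,0,0],0,0.3],[[0,0,0],0,0.6],[[0,0,0],0,1],[[0,0,0],0,1],[[0,0,0],0,1],[[0,0,0],0,1],[[0,0,-2],0,1],[[0,0,-4],0,1],[[0,0,-5],0,1],[[0,0,-3],0,1]]' && python3 -m jog '[[[5,0,0],0,1],[[5,0,0],0,1],[[5,0,0],0,1],[[5,0,0],0,1],[[0,0,0],0,1]]'
python3 - <<'E'
from h import *
f=viewer.grab_frame("top")
g=viewer.grab_frame("scene")
a=f["color"][170:290,360:520];b=g["color"][220:340,130:290]
cv2.imwrite("pics/s4.png",cv2.convertScaleAbs(cv2.resize(np.hstack([a,b])[:,:,::-1],(800,300),interpolation=cv2.INTER_CUBIC),alpha=1.3))
E
```

```text
time_s: 17.05
ee_pos: [521.4, -245.1, 216.5]
ee_rot: [179.7, 0.1, 123.5]
force: [0.1, 0.0, -0.8]
gripper_width: 91.2
time_s: 17.68
ee_pos: [409.4, -75.0, 218.2]
ee_rot: [179.4, 0.5, 123.4]
force: [0.4, -1.4, -0.3]
gripper_width: 91.3
```

View pics/s4.png

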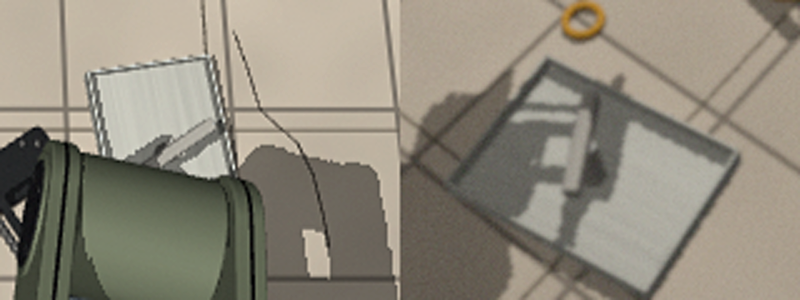

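The key stands upright in the tray (scene crop (580,150)). I check the numbers and hand in.

Run:
```python
from h import *
from workcell import job_done
g=viewer.grab_frame("scene")
q=lambda x,y,z:onplane(g,130+(x-400)/2.5,220+y/2.5,z)
print("key",q(579,148,69).round(1),"tray corners",[q(x,y,22).round(0).tolist() for x,y in((547,62),(740,153),(648,296),(450,186))])
job_done()
```

```text
key [ 528.3 -249.9   69. ] tray corners [[423.0, -194.0, 22.0], [615.0, -162.0, 22.0], [637.0, -298.0, 22.0], [443.0, -325.0, 22.0]]
the job is handed in; nothing more can be done
```

I turned the square-flanged valve about 90° clockwise to the stop. I then pulled the key out, stood it upright in the aluminium tray, let go and backed away. I handed in at about 18 s; no verdict is reported.

**Last checks:**
- **Valve:** the picture showed the key's bar across the pipe. The tool had turned about 96°, including the play, and a small reaction torque (about 0.1 N m) appeared at the end. I could not read the spindle angle directly once the key was out.
- **Key:** it measured at about (528, -250) mm. The tray's centre is about (530, -245) mm by its corners in the same picture, or (523, -243) mm by the first overhead view. The two differ by about 6 mm, but the key is well inside the walls either way.
- **Round valve:** it looked unchanged in the pictures.

**Slips along the way:**
- The first grip closed on the shank (21 mm) instead of the bar, so I redid it higher on the bar (13.6 mm).
- The last few millimetres of lowering into the tray gave no clear contact force, so I released the key a millimetre or two above the floor at most.

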